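Pop the fuse hatch of the bench control box

ROBOT

A 6-joint arm with a two-finger parallel gripper is mounted at the origin on the work surface. World frame = base frame: x ahead of the robot, y to its left, z up, the work surface at z = 0. Lengths are in mm, angles in rad, forces in N, time in s.
With the tool pointing down it reaches from about 275 to 1000 mm from the base axis. Payload 8.4 kg.
Tool frame: the origin (TCP) lies midway between the tips of the shut fingers; the grasp point (between the pads) lies 19 mm behind it (r.grip_point_offset is the distance from the TCP to the grasp point, in mm); z points along the fingers, x is the direction in which the jaws open and shut, and the axes are right-handed (so a half turn about z gives the same grasp; the last joint's range is limited). The gripper opens to 85 mm and grips with 20 to 120 N. Pads are 22 mm wide; open, the fingers measure 114 mm over their backs; the gripper's body (76 mm by 85 mm) begins 54 mm behind the grasp point. The pads swing forward as they close: fully open they stand 13 mm farther back than shut.
Start: joints at [-1.278, 0.353, 1.633, -0, 1.155, -0.002], TCP at [181.591, -598.04, 209.381] pointing down, gripper open.
Joint ranges: [-2.63, 2.63], [-0.92, 2.1], [0.06, 2.66], [-1.3, 4.44], [0, 2.69], [-3.02, 3.02]. Speed limits (rad/s): [2.22, 2.22, 2.79, 3.14, 3.14, 3.14].

INTERFACE

Orientations are given as [roll, pitch, yaw] about the fixed x, y, z axes, in that order (R = Rz(yaw) Ry(pitch) Rx(roll)).
In Python, from rig import monitor, vision, sign_off, r gives the robot as it stands.
- The arm moves only by the shell command python3 -m inch 'ROWS' [FORCE]. ROWS is JSON, a list of rows, each an object with "dp": the shift along the tool's x, y, z in mm, a list of three; "angular": the turn, a rotation vector about the tool's x, y, z in rad, a list of three; "fingers": the closure in counts, from 0 (fully open) to 255 (shut). A call has 1 to 12 rows; each row is the pose to reach, as a shift and turn from the pose commanded when the call began, along the tool's axes at that moment; what a row does not reach only later rows make up. A row lasts 1/12 s, in which the tool goes at most 41.7 mm and 7.16 degrees, less where a joint would pass 70% of its speed; a pose out of reach is approached as far as the arm can. A call with a gripper value outside its range is refused whole. The fingers move at their own pace and stop on an object; FORCE is the grip in N (left out, the last holds). Time passes only in rows, so rows that repeat a pose let the fingers close. It gives the time, the measured TCP pose, the force and the opening at its end, in the units of the state.
- monitor.sense(): the state, without advancing time (a new reading comes with each control period).
- vision.grab_frame(name): name is "scene" or "top" or "wrist"; returns (picture, depth): 384x512x3 uint8, blue, green, red; 384x512 float32, mm along the optical axis (not along the pixel's ray), 0 where there is no reading.
- vision.camera_params(name): a dict with "fx", "fy", "cx", "cy" (pixels), "distortion" ([k1, k2, p1, p2, k3] as OpenCV has them; the pictures are not rectified), "R" (3x3) and "t" (3): a world point X has camera coordinates R X + t. Camera axes: x right, y down, z forward; pixel columns grow to the right and rows downward; lengths in mm; the calibration is good to about 2 mm. A picture is of the moment at which its call begins: read the wrist's pose just before it. camera_params takes no time and is no camera call; for the wrist camera it gives the pose at the moment of the call.
- sign_off(): hands the job in, once; it reports no verdict.
The state is a dict: "clock": time; "qpos": joint angles; "qvel": joint speeds; "joint_efforts": joint torques, N m; "eef_pos": TCP position; "tcp_rot": TCP orientation; "contact_force": force on the tool from outside, world axes, zero at the start; "wrist_torque": the same for the moment, N m; "opening": opening from 0.0 (shut) to 1.0 (fully open).
Only numpy, scipy, OpenCV 4.12 (cv2) and the standard library are available. Lean on these libraries where they do the work, as an engineer would, in place of code of your own. Each camera call takes 0.05 s, during which the arm holds its last target.

TASK

Two grey control boxes stand on short legs bolted to the bench: press once, gently, on the free edge of the narrow black hatch (the fuse hatch), all the way down until it stops, then let go so that its push-push catch releases it and it pops up. Take the hand off it and watch for about two seconds that it stays open by itself. Do not grasp or lift anything, do not push the fuse hatch down again once it is up, and leave the wide hatch of the other box and everything else on the bench alone.

Things in the scene. Friction and masses are not known exactly. Their poses are not given: they have to be found in the camera images.
- fuse_box: The box with the narrow hatch, fixed on four stand-offs, underside 6 to 30 mm above the bench: grey, 180 mm (x) by 120 mm (y) by 62 mm high; besides the hatch only a 4 mm lamp and flat screw heads stand above its deck. Origin at the centre of its underside; x points from the hatch's free edge to its hinge, z up. Place, height and yaw vary; it may change places with the other box.
- fuse_door (a joint): Angle of the narrow fuse hatch in rad: 0 shut and latched; negative while pressed in, hard stop at -0.09; 0.7 fully open. A spring always pushes it open. Its push-push catch lets go if it is pressed beyond -0.06 and then released: it swings up to 0.7 in under a second, following a rising finger, and stays. A shorter press leaves it latched; pressing it right down when open latches it shut again.
- fuse_hinge (a point): Hinge line of the fuse hatch, at its middle: 45 mm along the box's +x from the box's origin, 66 mm above its underside, axis along the box's y. The hatch is a flat black plate on top of the box, 75 mm from hinge to free edge, 42 mm wide, 6 mm thick; shut, its top is level, 72 mm above the underside and 10 mm above the box's deck. The free edge faces the box's -x side and rises as it opens.
- fuse_press (a point): Press point of the fuse hatch: a grey spot 18 mm across on its top face, on its midline, 60 mm from the hinge, 15 mm from the free edge. Moves with the hatch; its z axis is the hatch's upward normal. Pressed here the hatch yields at about 2 N and meets its stop 5.4 mm down; the catch has let go from about 4 mm down.
- fuse_catch (a joint): Hidden follower pin inside the fuse hatch's catch (m): about 0 latched, moves to about +0.006 in a full press and on to about +0.009 as the hatch opens, and falls back near 0 when it is wide open. It goes below -0.005 only when the open hatch is pushed shut again.
- battery_box: The other grey box, of the same size and build, with the wide hatch, at its own height. Origin and axes as for the fuse box.
- battery_door (a joint): Angle of the wide black hatch (75 mm long, 100 mm wide) of the other box, with the same push-push catch: 0 shut. To be left shut.
- battery_press (a point): The spot on the wide hatch, 60 mm from its hinge, on its midline. Not to be pressed.
- tape_measure: Bystander between the boxes: yellow tape measure 76 x 40 x 50 mm high, loose. Origin at the centre of its underside.
- spray_can_a: Bystander: spray can, 66 mm diameter, 190 mm tall, standing loose at the robot's right. Origin at the centre of its underside.
- spray_can_b: Bystander: second spray can of the same size beside the first. Origin at the centre of its underside.
- board: Bystander: loose sheet 160 x 100 x 6 mm lying in front of the robot. Origin at the centre of its underside.
- marker: Bystander: paint marker 125 mm long, 16 mm high, lying loose. Origin on its underside near the middle.
- cutter: Bystander: red knife 130 x 22 x 14 mm lying loose. Origin at the centre of its underside.
- steel_rule: Bystander: steel rule 300 x 30 x 4 mm lying beyond the boxes. Origin at the centre of its underside.
- screw_tub: Bystander: clear open tub 130 x 100 x 55 mm at the robot's left, loose. Origin at the centre of its underside.

How it is judged (in metres and radians):
On the way, in this order (a step that is already met when the one before it is completed fails the run):
1. a finger presses the fuse hatch in (value of joint fuse_door below -0.03 rad and contact force between the fingers and fuse_door above 0.5 N), for 0.02 s.
2. the fuse hatch has popped up and stays open by itself, untouched, for 1.5 s (value of joint fuse_door above 0.55 rad and contact force between each of the arm, the fingers and fuse_door below 0.1 N), for 1.5 s.
At the end, for the whole second after the job is handed in: The fuse hatch stands open at more than 0.55 rad (0.7 is fully open), still and untouched; the wide hatch is shut (within 0.03 rad) and every loose thing is within 30 mm of where it was (value of joint fuse_door above 0.55 rad and velocity of joint fuse_door below 0.1 rad/s and value of joint battery_door between -0.03 and 0.03 rad and distance of each of tape_measure, spray_can_a, spray_can_b, board, marker, cutter, steel_rule, screw_tub from where it was at the start of the episode below 0.03 m).
It fails at once if the fuse hatch is pressed roughly (more than 40 N) (contact force between any of the fingers, the arm and fuse_door above 40 N).
It fails at once if the open fuse hatch is pushed shut again (a second press) (value of joint fuse_catch below -0.005 m).
It fails at once if the open fuse hatch is pressed, pulled or forced (more than 8 N on it while it is more than 0.25 rad open) (value of joint fuse_door above 0.25 rad and contact force between any of the fingers, the arm and fuse_door above 8 N).
It fails at once if the wide hatch is pressed or opened (value of joint battery_door below -0.03 rad or value of joint battery_door above 0.05 rad).
It fails at once if a bystander is lifted, carried or pushed more than 30 mm (distance of any of tape_measure, spray_can_a, spray_can_b, board, marker, cutter, steel_rule, screw_tub from where it was at the start of the episode above 0.03 m).
It also fails if it takes over 32 s, if anything falls off the work surface, if the arm or the gripper's body presses on something with over 40 N, if the wrist force passes 120 N, or if a joint passes its speed limit or range.

## Working session

There is one attempt and no reset: what is moved stays moved. The work goes in short steps, Python scripts to look and compute and a shell command to move; the robot and the scene stay as the last step left them, time stands still between calls to the robot, and variables do not carry over. Pictures are saved under pics/ and viewed, and the job is handed in when it is done.

```bash
ls; mkdir -p pics
python3 - <<'E'
from rig import monitor, vision
import cv2,numpy as np
print(monitor.sense())
for n in("scene","top"):
    p,d=vision.grab_frame(n); cv2.imwrite(f"pics/{n}0.png",p); np.save(f"pics/{n}0.npy",d); c=vision.camera_params(n); print(n,c,(d>0).mean())
E
```

```text
pics
{'clock': 0.0, 'qpos': array([-1.27841772e+00,  3.53583703e-01,  1.63413568e+00, -1.52560491e-05,
        1.15521482e+00, -2.36314044e-03]), 'qvel': array([-0.00039659, -0.00010626, -0.0004333 , -0.00090339, -0.00123613,
       -0.00108561]), 'joint_efforts': array([ 2.13160420e-03, -6.05246472e+01, -3.42068624e+01, -9.69689813e-05,
        9.14415345e-03, -9.03238401e-06]), 'eef_pos': array([ 181.4288666 , -597.5570709 ,  208.70129309]), 'tcp_rot': array([ 3.14158187e+00,  1.34158262e-03, -1.27604841e+00]), 'contact_force': array([ 0.33037658,  0.38136654, -0.20769791]), 'wrist_torque': array([ 0.04087369,  0.03808322, -0.03359713]), 'opening': 0.9999978752164838}
scene {'fx': 361.79346036686496, 'fy': 361.79346036686496, 'cx': 258.2888220412605, 'cy': 190.793478643477, 'distortion': array([0.01794246, 0.        , 0.        , 0.        , 0.        ]), 'R': array([[ 0.36933646,  0.92920933, -0.01267283],
       [ 0.62900658, -0.26000553, -0.73263077],
       [-0.68406235,  0.26261595, -0.68050831]]), 't': array([-229.85673908, -293.93117055, 1383.01851209])} 0.9960734049479166
top {'fx': 407.20903012120675, 'fy': 407.20903012120675, 'cx': 249.2712632786425, 'cy': 194.29451526185946, 'distortion': array([-0.04867996,  0.        ,  0.        ,  0.        ,  0.        ]), 'R': array([[-0.01719659, -0.99948179, -0.02721064],
       [-0.99090132,  0.02066968, -0.13299376],
       [ 0.13348728,  0.02467602, -0.99074328]]), 't': array([  34.5549662 ,  570.40378753, 1117.80448778])} 0.9960784912109375
```

View pics/top0.png

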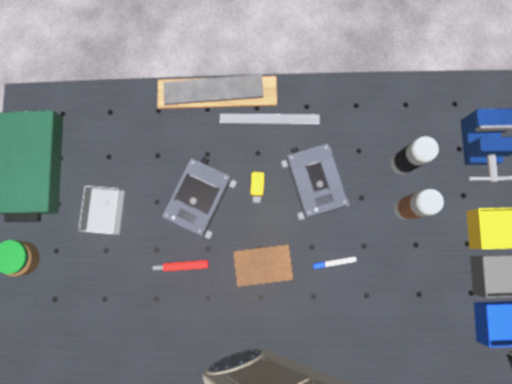

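View pics/scene0.png

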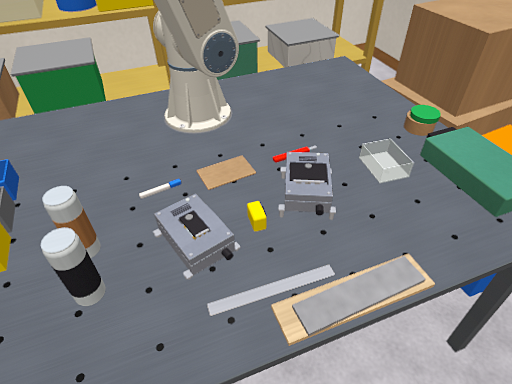

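Run:
```python
import cv2
p=cv2.imread("pics/top0.png"); a=cv2.resize(p[135:225,275:360],None,fx=6,fy=6,interpolation=2)
cv2.imwrite("pics/tz.png",a)
p=cv2.imread("pics/scene0.png"); a=cv2.resize(p[185:285,145:250],None,fx=6,fy=6,interpolation=2)
cv2.imwrite("pics/sz.png",a[:600,:800])
```

```text
(no output)
```

View pics/tz.png

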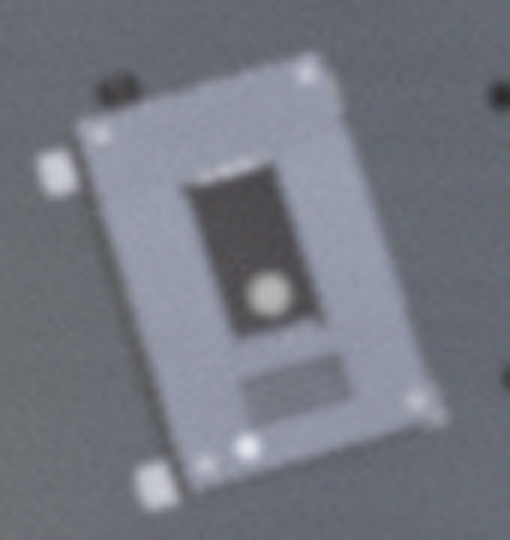

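View pics/sz.png

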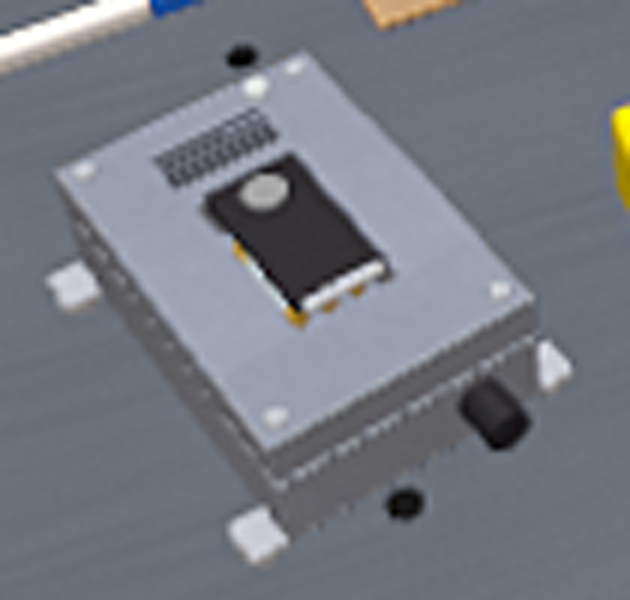

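```bash
cat > h.py <<'E'
import numpy as np,cv2
from rig import vision
def ray(c,uv):
    K=np.array([[c['fx'],0,c['cx']],[0,c['fy'],c['cy']],[0,0,1]])
    n=cv2.undistortPoints(np.array([[uv]],float),K,np.array(c['distortion']))[0,0]
    R=np.array(c['R']);t=np.array(c['t'])
    return -R.T@t, R.T@np.array([n[0],n[1],1])
def tri(l):
    A=np.zeros((3,3));b=np.zeros(3)
    for o,d in l:
        d=d/np.linalg.norm(d);P=np.eye(3)-np.outer(d,d);A+=P;b+=P@o
    X=np.linalg.solve(A,b); return X,[np.linalg.norm(np.cross(X-o,d/np.linalg.norm(d))) for o,d in l]
def plane(r,z): o,d=r; return o+d*(z-o[2])/d[2]
def spot(p,box,pol=None):
    """bright blob inside the dark hatch, within box u0,v0,u1,v1"""
    u0,v0,u1,v1=box; g=cv2.cvtColor(p[v0:v1,u0:u1],cv2.COLOR_BGR2GRAY)
    g=cv2.resize(g,None,fx=8,fy=8,interpolation=cv2.INTER_CUBIC)
    _,m=cv2.threshold(g,0,255,cv2.THRESH_OTSU)
    cs,_=cv2.findContours(255-m,cv2.RETR_CCOMP,cv2.CHAIN_APPROX_NONE)
    n,l,s,ce=cv2.connectedComponentsWithStats(m)
    out=[]
    for i in range(1,n):
        x,y,w,h,a=s[i]
        if x>0 and y>0 and x+w<g.shape[1] and y+h<g.shape[0] and a>300: out.append(((ce[i]+.5)/8-.5+[u0,v0],a/64,w/8,h/8))
    n,l,s,ce=cv2.connectedComponentsWithStats(255-m); k=1+np.argmax(s[1:,4])
    cc,_=cv2.findContours((l==k).astype(np.uint8),cv2.RETR_EXTERNAL,cv2.CHAIN_APPROX_NONE)
    q=cv2.boxPoints(cv2.minAreaRect(cc[0])); q=(q+.5)/8-.5+[u0,v0]
    return out,q
E
python3 - <<'E'
from h import *
B={'top':(303,158,334,195),'scene':(174,205,216,241)}
rs={}
for n,b in B.items():
    p=cv2.imread(f"pics/{n}0.png");o,q=spot(p,b);c=vision.camera_params(n);d=np.load(f"pics/{n}0.npy")
    print(n,o,q.round(1).tolist())
    uv=o[0][0] if len(o) else None
    if uv is None: continue
    rs[n]=ray(c,uv); z=d[int(round(uv[1])),int(round(uv[0]))]; print('depth pt',rs[n][0]+rs[n][1]*z)
    if n=='top':
        for z in(82,):
            for k in q: print(plane(rs and ray(c,k),z).round(1))
print(tri(list(rs.values())))
E
```

```text
top [(array([319.45334112, 183.58492991]), np.float64(41.796875), np.float64(7.25), np.float64(7.25))] [[304.9, 165.8], [319.9, 160.7], [329.2, 187.8], [314.2, 192.9]]
depth pt [ 590.82122279 -169.90172566   80.80522284]
[ 640.9 -131.8   82. ]
[ 654.4 -173.5   82. ]
[ 578.4 -195.7   82. ]
[ 565.1 -154.4   82. ]
scene [(array([188.61708314, 216.42408452]), np.float64(33.921875), np.float64(7.875), np.float64(5.625))] [[177.0, 218.6], [190.7, 206.6], [210.9, 229.8], [197.2, 241.8]]
depth pt [ 590.55072789 -168.48881774   80.59379618]
(array([ 590.8910019 , -169.18501618,   81.16074578]), [np.float64(0.6708992376268181), np.float64(0.6708992376267336)])
```

```bash
python3 - <<'E'
from h import *
from rig import monitor
from scipy.spatial.transform import Rotation as Ro
c=vision.camera_params('top')
for uv in((424,150),(428,202)): print('can top',plane(ray(c,uv),190).round())
s=monitor.sense();R=Ro.from_euler('xyz',s['tcp_rot']).as_matrix()
print((R.T@(np.array([587,-170.3,290])-s['eef_pos'])).round(1))
E
python3 -m inch '[{"dp":[0,0,-40],"angular":[0,0,0],"fingers":255},{"dp":[0,0,-80],"angular":[0,0,0],"fingers":255},{"dp":[0,0,-80],"angular":[0,0,0],"fingers":255}]'
```

```text
can top [ 653. -418.  190.]
can top [ 522. -418.  190.]
[-291.1 -512.2  -80.9]
clock: 0.35
eef_pos: [182.6, -601.2, 297.0]
tcp_rot: [3.142, -0.01, -1.276]
contact_force: [1.4, -0.7, 0.2]
opening: 0.605
```

```bash
python3 -m inch '[{"dp":[-20,-35,0],"angular":[0,0,0],"fingers":255},{"dp":[-40,-70,0],"angular":[0,0,0],"fingers":255},{"dp":[-60,-105,0],"angular":[0,0,0],"fingers":255},{"dp":[-80,-140,0],"angular":[0,0,0],"fingers":255},{"dp":[-100,-175,0],"angular":[0,0,0],"fingers":255},{"dp":[-120,-210,0],"angular":[0,0,0],"fingers":255},{"dp":[-140,-245,0],"angular":[0,0,0],"fingers":255},{"dp":[-160,-280,0],"angular":[0,0,0],"fingers":255},{"dp":[-180,-315,0],"angular":[0,0,0],"fingers":255},{"dp":[-200,-350,0],"angular":[0,0,0],"fingers":255},{"dp":[-220,-385,0],"angular":[0,0,0],"fingers":255},{"dp":[-240,-420,0],"angular":[0,0,0],"fingers":255}]'
python3 -m inch '[{"dp":[-20,-30,0],"angular":[0,0,0],"fingers":255},{"dp":[-40,-60,0],"angular":[0,0,0],"fingers":255},{"dp":[-51,-72,0],"angular":[0,0,0],"fingers":255},{"dp":[-51,-72,0],"angular":[0,0,0],"fingers":255},{"dp":[-51,-72,0],"angular":[0,0,0],"fingers":255},{"dp":[-51,-72,0],"angular":[0,0,0],"fingers":255}]'
python3 - <<'E'
from h import *
from rig import monitor
s=monitor.sense();print(s['eef_pos'],s['tcp_rot'],s['contact_force'],s['clock'])
c=vision.camera_params('wrist');p,d=vision.grab_frame('wrist');cv2.imwrite('pics/w1.png',p);np.save('pics/w1.npy',d);import pickle;pickle.dump(c,open('w1.pkl','wb'))
E
```

```text
clock: 1.35
eef_pos: [514.8, -244.6, 289.2]
tcp_rot: [-3.142, -0.0, -1.276]
contact_force: [0.2, -0.8, 0.5]
opening: -0.0
clock: 1.85
eef_pos: [567.2, -177.2, 289.1]
tcp_rot: [3.141, -0.0, -1.276]
contact_force: [0.6, 0.3, -0.1]
opening: -0.001
[ 567.21422748 -177.16239636  289.06459642] [ 3.14075974e+00 -1.49081767e-05 -1.27596697e+00] [ 0.55664564  0.33841767 -0.08563912] 1.85
```

View pics/w1.png

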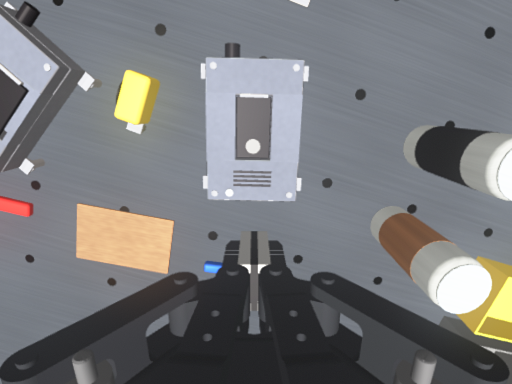

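The wrist view shows the narrow hatch with its spot near (253,146), the hinge side up at (254,97), and the shut fingertips at about (254,235).

Run:
```python
from h import *
from rig import monitor
import pickle
from scipy.spatial.transform import Rotation as Ro
c=pickle.load(open('w1.pkl','rb'));p=cv2.imread('pics/w1.png');d=np.load('pics/w1.npy')
o,q=spot(p,(230,86,278,168));print(o,q.round(1).tolist())
uv=o[-1][0] if len(o)==1 else min((x[0] for x in o),key=lambda u:abs(u[1]-146))
r=ray(c,uv);print('depth',r[0]+r[1]*d[int(round(uv[1])),int(round(uv[0]))])
L=[r,ray(vision.camera_params('top'),(319.45,183.58)),ray(vision.camera_params('scene'),(188.62,216.42))]
X,e=tri(L);print(X,e);print(tri([L[0],L[1]])[0],tri([L[0],L[2]])[0])
k=[plane(ray(c,u),X[2]) for u in q];print(np.round(k,1).tolist())
s=monitor.sense();R=Ro.from_euler('xyz',s['tcp_rot']).as_matrix()
y=np.deg2rad(16.4)
T=X-4*np.array([np.cos(y),np.sin(y),0]);T[2]=X[2]
print(T,(R.T@(T-s['eef_pos'])).round(1))
```

```text
[(array([252.44906082, 145.9069632 ]), np.float64(182.796875), np.float64(15.375), np.float64(15.375))] [[234.2, 159.6], [234.9, 94.2], [272.3, 94.6], [271.6, 160.0]]
depth [ 589.46248521 -169.13782833   82.52590803]
[ 590.22108005 -169.1707773    80.95187614] [np.float64(0.9414114267787232), np.float64(0.8956748033726211), np.float64(0.8380931681688192)]
[ 589.93772405 -169.02246773   86.52611876] [ 589.13265249 -168.79974183   79.23556813]
[[566.0, -152.0, 81.0], [642.6, -131.1, 81.0], [655.2, -174.2, 81.0], [579.2, -197.6, 81.0]]
[ 586.38382415 -170.30014312   80.95187614] [ -1.4 -20.6 208.3]
```

```bash
python3 -m inch '[{"dp":[-1,-20,20],"angular":[0,0,0],"fingers":255},{"dp":[-1,-20,50],"angular":[0,0,0],"fingers":255},{"dp":[-1,-20,85],"angular":[0,0,0],"fingers":255},{"dp":[-1,-20,120],"angular":[0,0,0],"fingers":255},{"dp":[-1,-20,150],"angular":[0,0,0],"fingers":255},{"dp":[-1,-20,175],"angular":[0,0,0],"fingers":255},{"dp":[-1,-20,188],"angular":[0,0,0],"fingers":255},{"dp":[-1,-20,188],"angular":[0,0,0],"fingers":255},{"dp":[-1,-20,188],"angular":[0,0,0],"fingers":255},{"dp":[-1,-20,188],"angular":[0,0,0],"fingers":255}]'
python3 - <<'E'
from h import *
for n in('wrist','scene'):
    p,d=vision.grab_frame(n);cv2.imwrite(f'pics/{n}2.png',p)
p=cv2.resize(p[140:290,120:320],None,fx=4,fy=4);cv2.imwrite('pics/scene2z.png',p)
E
```

```text
clock: 2.73
eef_pos: [587.7, -170.7, 103.2]
tcp_rot: [-3.139, -0.001, -1.277]
contact_force: [-0.5, -0.1, 1.3]
opening: -0.002
```

View pics/wrist2.png

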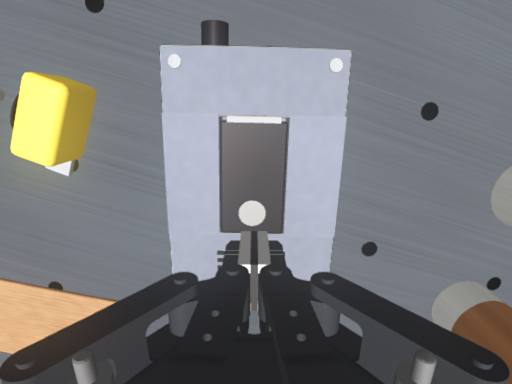

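View pics/scene2z.png

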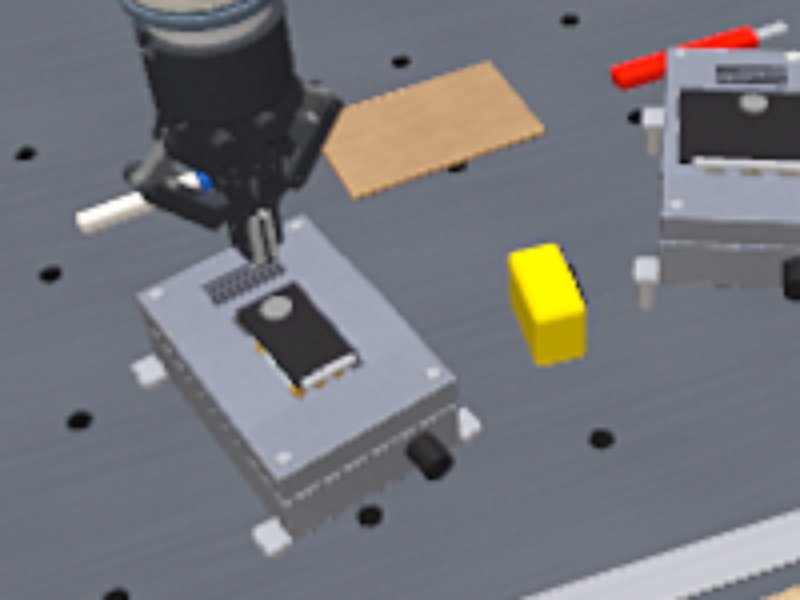

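Run:
```python
from h import *
from rig import monitor
s=monitor.sense()['eef_pos'];print(s)
for n in('wrist','scene'):
    c=vision.camera_params(n);K=np.array([[c['fx'],0,c['cx']],[0,c['fy'],c['cy']],[0,0,1]])
    for P in(s,[s[0],s[1],81],[590,-169.2,81]):
        u=cv2.projectPoints(np.array([P],float),cv2.Rodrigues(c['R'])[0],c['t'],K,c['distortion'])[0].ravel();print(n,np.round(P),u.round(1),((u-[120,140])*4).round())
p=cv2.imread('pics/scene2.png');cv2.imwrite('pics/s2zz.png',cv2.resize(p[180:230,160:220],None,fx=10,fy=10,interpolation=2))
p=cv2.imread('pics/wrist2.png');cv2.imwrite('pics/w2zz.png',cv2.resize(p[190:280,200:310],None,fx=6,fy=6,interpolation=2))
```

```text
[ 587.87830393 -170.45732783  103.3621246 ]
wrist [ 588. -170.  103.] [253.3 228.4] [533. 354.]
wrist [ 588. -170.   81.] [253.2 215.5] [533. 302.]
wrist [ 590. -169.   81.] [252.4 212.2] [529. 289.]
scene [ 588. -170.  103.] [186.2 209.4] [265. 278.]
scene [ 588. -170.   81.] [187.5 215.8] [270. 303.]
scene [ 590. -169.   81.] [188.3 216.2] [273. 305.]
```

View pics/s2zz.png

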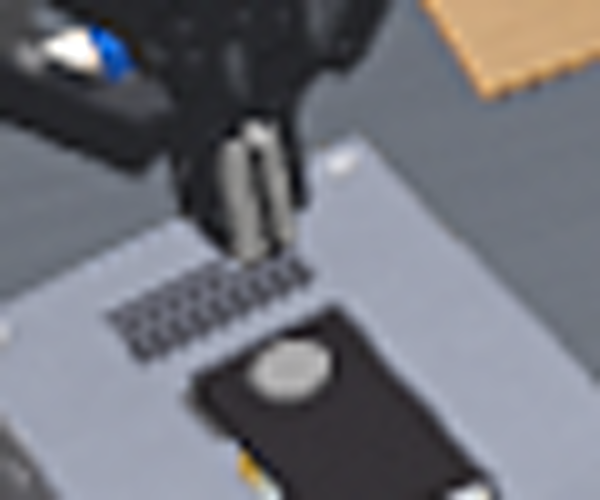

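View pics/w2zz.png

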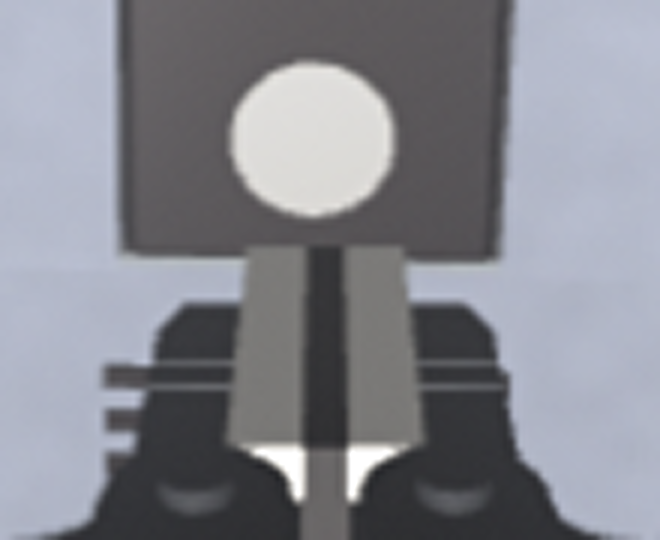

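Run:
```python
from h import *
print(tri([ray(vision.camera_params('wrist'),(254.3,231)),ray(vision.camera_params('scene'),(186.6,205.3))]))
```

```text
(array([ 594.68530068, -168.59158953,  122.90422585]), [np.float64(0.4616239907574063), np.float64(0.46162399075738225)])
```

```bash
python3 -m inch '[{"dp":[0,0,4],"angular":[0,0,0],"fingers":255},{"dp":[0,0,8],"angular":[0,0,0],"fingers":255},{"dp":[0,0,12],"angular":[0,0,0],"fingers":255},{"dp":[0,0,14],"angular":[0,0,0],"fingers":255},{"dp":[0,0,14],"angular":[0,0,0],"fingers":255},{"dp":[0,0,14],"angular":[0,0,0],"fingers":255}]'
python3 - <<'E'
from h import *
p,d=vision.grab_frame('scene');cv2.imwrite('pics/s3.png',cv2.resize(p[180:230,160:220],None,fx=10,fy=10,interpolation=2))
p,d=vision.grab_frame('wrist');cv2.imwrite('pics/w3.png',cv2.resize(p[160:260,200:310],None,fx=6,fy=6,interpolation=2))
E
```

```text
clock: 3.33
eef_pos: [586.5, -169.8, 87.1]
tcp_rot: [3.141, 0.0, -1.276]
contact_force: [0.0, 0.1, 0.2]
opening: -0.005
```

View pics/s3.png

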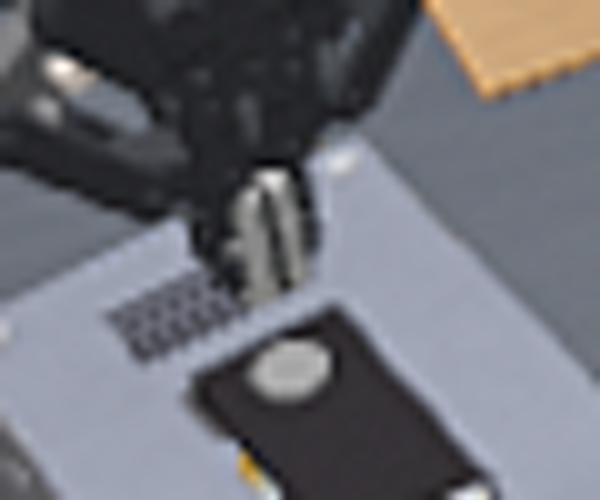

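View pics/w3.png

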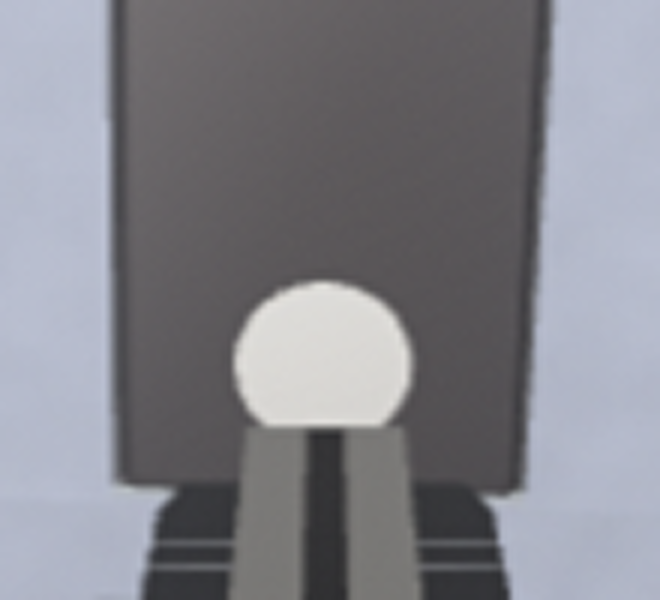

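```bash
for i in 1; do :; done
python3 -m inch '[{"dp":[0,0,1],"angular":[0,0,0],"fingers":255},{"dp":[0,0,2],"angular":[0,0,0],"fingers":255},{"dp":[0,0,3],"angular":[0,0,0],"fingers":255},{"dp":[0,0,3],"angular":[0,0,0],"fingers":255},{"dp":[0,0,3],"angular":[0,0,0],"fingers":255}]'
python3 -m inch '[{"dp":[0,0,1],"angular":[0,0,0],"fingers":255},{"dp":[0,0,2],"angular":[0,0,0],"fingers":255},{"dp":[0,0,2],"angular":[0,0,0],"fingers":255},{"dp":[0,0,2],"angular":[0,0,0],"fingers":255}]'
```

```text
clock: 3.85
eef_pos: [586.6, -169.9, 84.3]
tcp_rot: [3.141, 0.0, -1.276]
contact_force: [-0.3, 0.2, 0.3]
opening: -0.003
clock: 4.18
eef_pos: [586.6, -169.9, 82.3]
tcp_rot: [3.141, 0.0, -1.276]
contact_force: [0.6, -0.2, -0.7]
opening: -0.002
```

```bash
python3 -m inch '[{"dp":[0,0,1],"angular":[0,0,0],"fingers":255},{"dp":[0,0,2],"angular":[0,0,0],"fingers":255},{"dp":[0,0,2],"angular":[0,0,0],"fingers":255},{"dp":[0,0,2],"angular":[0,0,0],"fingers":255}]'
python3 - <<'E'
from h import *
from rig import monitor
p,d=vision.grab_frame('scene');cv2.imwrite('pics/s4.png',cv2.resize(p[180:230,160:220],None,fx=10,fy=10,interpolation=2))
p,d=vision.grab_frame('wrist');cv2.imwrite('pics/w4.png',cv2.resize(p[160:260,200:310],None,fx=6,fy=6,interpolation=2))
print(monitor.sense()['contact_force'])
E
```

```text
clock: 4.52
eef_pos: [586.6, -169.9, 80.3]
tcp_rot: [3.141, 0.0, -1.276]
contact_force: [-0.2, -0.3, 1.0]
opening: -0.001
[ 0.37718493  1.01173458 -0.48272708]
```

View pics/s4.png

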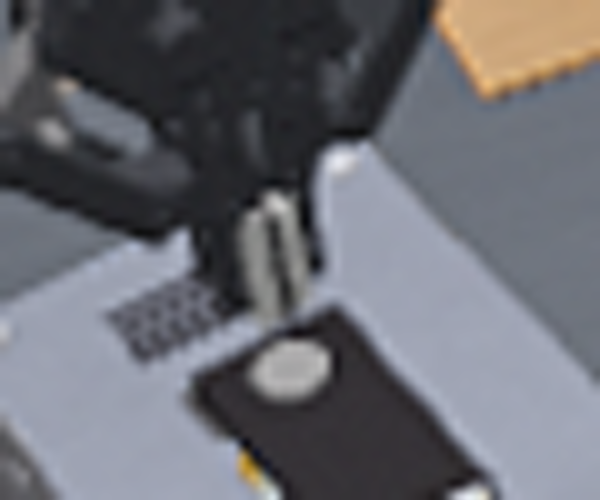

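View pics/w4.png

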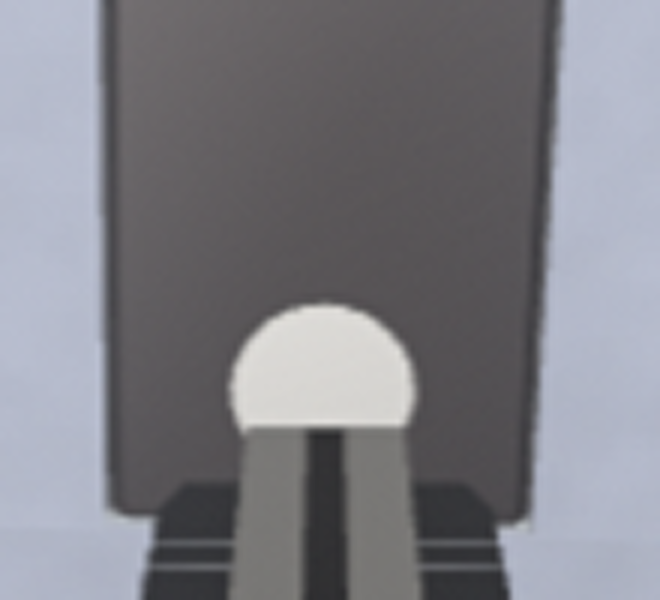

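```bash
for k in 1 2; do :; done
python3 -m inch '[{"dp":[0,0,1],"angular":[0,0,0],"fingers":255},{"dp":[0,0,2],"angular":[0,0,0],"fingers":255},{"dp":[0,0,2],"angular":[0,0,0],"fingers":255}]'
python3 -m inch '[{"dp":[0,0,1],"angular":[0,0,0],"fingers":255},{"dp":[0,0,2],"angular":[0,0,0],"fingers":255},{"dp":[0,0,2],"angular":[0,0,0],"fingers":255}]'
```

```text
clock: 4.87
eef_pos: [586.5, -169.8, 78.1]
tcp_rot: [3.141, 0.0, -1.276]
contact_force: [0.3, -0.6, 0.8]
opening: -0.002
clock: 5.12
eef_pos: [586.5, -169.8, 76.2]
tcp_rot: [3.141, 0.0, -1.276]
contact_force: [-0.2, 0.6, 0.4]
opening: -0.002
```

```bash
python3 -m inch '[{"dp":[0,0,1],"angular":[0,0,0],"fingers":255},{"dp":[0,0,2],"angular":[0,0,0],"fingers":255},{"dp":[0,0,2],"angular":[0,0,0],"fingers":255}]'
python3 - <<'E'
from h import *
from rig import monitor
p,d=vision.grab_frame('scene');cv2.imwrite('pics/s5.png',cv2.resize(p[180:230,160:220],None,fx=10,fy=10,interpolation=2))
p,d=vision.grab_frame('wrist');cv2.imwrite('pics/w5.png',cv2.resize(p[160:260,200:310],None,fx=6,fy=6,interpolation=2))
np.save('w5d.npy',d)
c=vision.camera_params('wrist')
for uv in((246,240),(254,233),(263,240),(246,228),(290,225),(253,215),(280,180)):
    r=ray(c,uv);print(uv,(r[0]+r[1]*d[uv[1],uv[0]]).round(1))
print(monitor.sense()['contact_force'],monitor.sense()['eef_pos'])
E
```

```text
clock: 5.37
eef_pos: [586.5, -169.8, 74.1]
tcp_rot: [3.141, 0.0, -1.276]
contact_force: [0.0, -0.3, 0.3]
opening: -0.001
(246, 240) [ 595.2 -163.7  111.8]
(254, 233) [ 596.4 -167.3  103.9]
(263, 240) [ 597.5 -171.4  111.7]
(246, 228) [ 588.9 -164.8   82.4]
(290, 225) [ 593.  -191.7   68.5]
(253, 215) [ 597.5 -166.4   81.9]
(280, 180) [ 621.  -174.8   80.8]
[-0.377647   -0.86391685 -0.14365102] [ 586.61940107 -169.87191957   74.32034292]
```

View pics/s5.png

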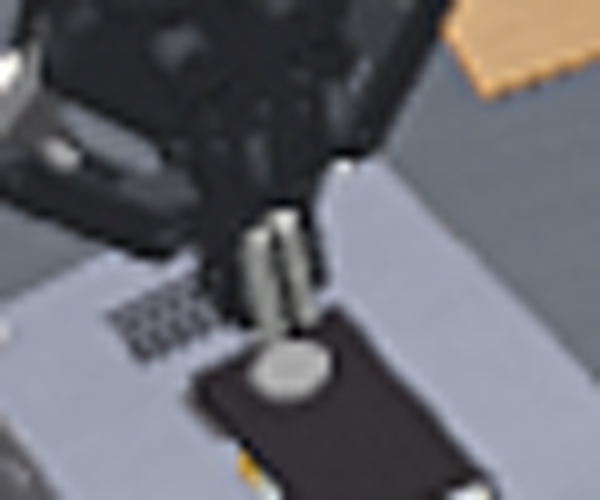

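View pics/w5.png

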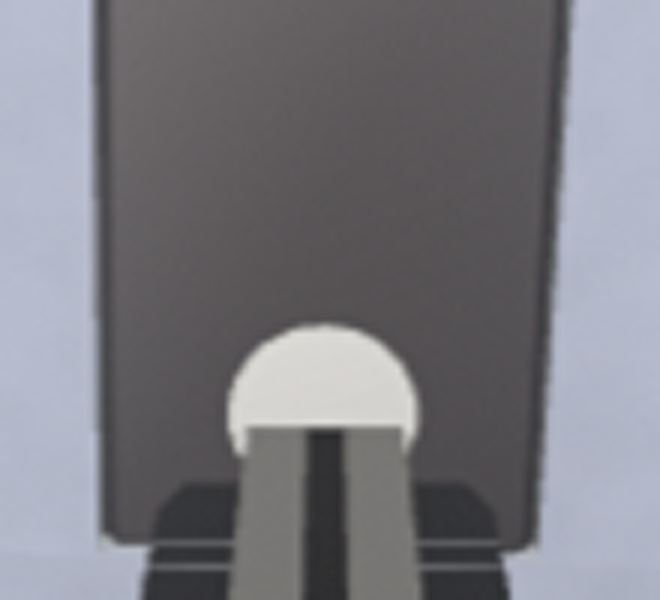

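Wrist depth, and the two-view fix earlier, show the visible fingertips about 20–27 mm higher than the stated TCP, and no contact is felt. I'll shift slightly towards the free edge and go on by touch.

```bash
python3 -m inch '[{"dp":[0,2,2],"angular":[0,0,0],"fingers":255},{"dp":[0,4,4],"angular":[0,0,0],"fingers":255},{"dp":[0,4,6],"angular":[0,0,0],"fingers":255},{"dp":[0,4,6],"angular":[0,0,0],"fingers":255},{"dp":[0,4,6],"angular":[0,0,0],"fingers":255}]'
python3 -m inch '[{"dp":[0,0,1],"angular":[0,0,0],"fingers":255},{"dp":[0,0,2],"angular":[0,0,0],"fingers":255},{"dp":[0,0,3],"angular":[0,0,0],"fingers":255},{"dp":[0,0,3],"angular":[0,0,0],"fingers":255}]'
```

```text
clock: 5.88
eef_pos: [582.7, -171.0, 68.2]
tcp_rot: [3.141, 0.0, -1.276]
contact_force: [0.2, 0.1, -0.3]
opening: -0.001
clock: 6.22
eef_pos: [582.8, -171.0, 65.2]
tcp_rot: [3.141, 0.0, -1.276]
contact_force: [-0.1, 0.9, -0.2]
opening: 0.003
```

Run:
```python
from h import *
from rig import monitor
p,d=vision.grab_frame('scene');cv2.imwrite('pics/s6.png',cv2.resize(p[180:230,160:220],None,fx=10,fy=10,interpolation=2))
p,d=vision.grab_frame('wrist');cv2.imwrite('pics/w6.png',cv2.resize(p[160:260,200:310],None,fx=6,fy=6,interpolation=2))
c=vision.camera_params('wrist')
for uv in((246,240),(246,233),(246,232),(254,233),(253,222),(280,180)):
    r=ray(c,uv);print(uv,(r[0]+r[1]*d[uv[1],uv[0]]).round(1))
```

```text
(246, 240) [ 591.3 -164.9  102.6]
(246, 233) [ 591.7 -164.6   95.7]
(246, 232) [ 591.1 -164.7   93. ]
(254, 233) [ 592.3 -168.6   94.2]
(253, 222) [ 593.1 -167.8   82.1]
(280, 180) [ 619.1 -174.5   81.3]
```

View pics/s6.png

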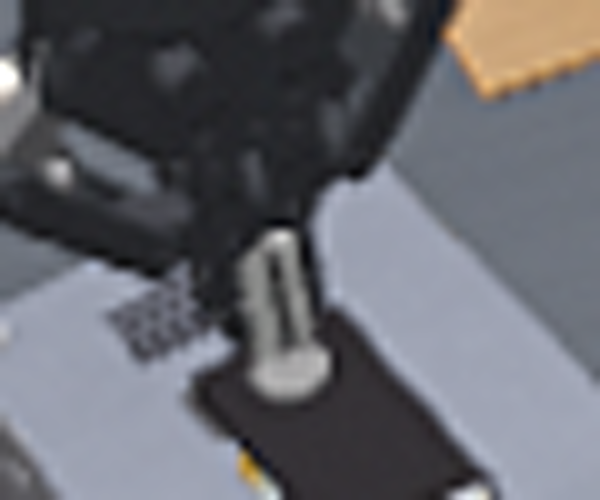

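```bash
python3 -m inch '[{"dp":[0,0,2],"angular":[0,0,0],"fingers":255},{"dp":[0,0,4],"angular":[0,0,0],"fingers":255},{"dp":[0,0,4],"angular":[0,0,0],"fingers":255}]'
python3 -m inch '[{"dp":[0,0,1],"angular":[0,0,0],"fingers":255},{"dp":[0,0,2],"angular":[0,0,0],"fingers":255},{"dp":[0,0,2],"angular":[0,0,0],"fingers":255}]'
python3 -m inch '[{"dp":[0,0,1],"angular":[0,0,0],"fingers":255},{"dp":[0,0,2],"angular":[0,0,0],"fingers":255},{"dp":[0,0,2],"angular":[0,0,0],"fingers":255}]'
```

```text
clock: 6.57
eef_pos: [582.5, -171.0, 60.9]
tcp_rot: [3.141, 0.0, -1.276]
contact_force: [0.3, 0.2, -0.9]
opening: 0.0
clock: 6.82
eef_pos: [582.7, -171.0, 59.2]
tcp_rot: [3.141, 0.0, -1.276]
contact_force: [0.1, 0.5, 0.2]
opening: 0.001
clock: 7.07
eef_pos: [582.8, -171.0, 57.3]
tcp_rot: [3.141, 0.0, -1.276]
contact_force: [-0.9, 0.7, 1.9]
opening: -0.002
```

```bash
python3 -m inch '[{"dp":[0,0,1],"angular":[0,0,0],"fingers":255},{"dp":[0,0,1],"angular":[0,0,0],"fingers":255}]'
python3 -m inch '[{"dp":[0,0,1],"angular":[0,0,0],"fingers":255},{"dp":[0,0,1],"angular":[0,0,0],"fingers":255}]'
```

```text
clock: 7.23
eef_pos: [582.7, -171.1, 56.3]
tcp_rot: [3.141, 0.0, -1.276]
contact_force: [-1.5, -0.2, 1.8]
opening: 0.001
clock: 7.4
eef_pos: [582.7, -171.1, 55.3]
tcp_rot: [3.141, 0.0, -1.276]
contact_force: [-1.4, -0.7, 2.3]
opening: 0.001
```

```bash
python3 -m inch '[{"dp":[0,0,1],"angular":[0,0,0],"fingers":255},{"dp":[0,0,1],"angular":[0,0,0],"fingers":255}]'
python3 -m inch '[{"dp":[0,0,1],"angular":[0,0,0],"fingers":255},{"dp":[0,0,1],"angular":[0,0,0],"fingers":255}]'
python3 - <<'E'
from h import *
p,d=vision.grab_frame('scene');cv2.imwrite('pics/s7.png',cv2.resize(p[180:230,160:220],None,fx=10,fy=10,interpolation=2))
p,d=vision.grab_frame('wrist');cv2.imwrite('pics/w7.png',p)
E
```

```text
clock: 7.57
eef_pos: [582.8, -171.0, 54.2]
tcp_rot: [3.141, 0.0, -1.276]
contact_force: [-0.9, -1.0, 1.5]
opening: 0.005
clock: 7.73
eef_pos: [582.8, -171.0, 53.3]
tcp_rot: [3.142, 0.0, -1.276]
contact_force: [-1.1, -0.5, 1.2]
opening: 0.002
```

View pics/s7.png

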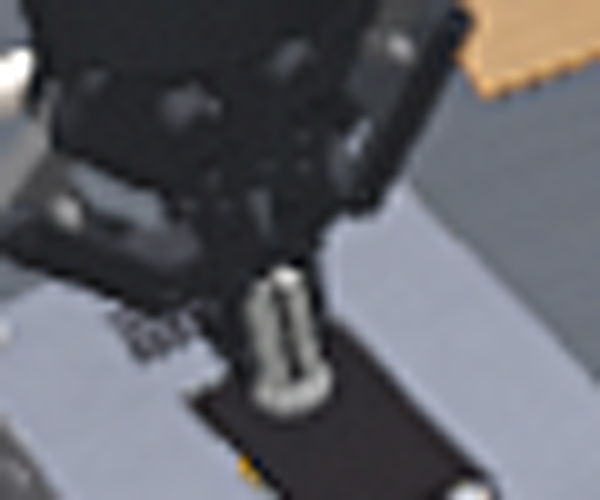

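View pics/w7.png

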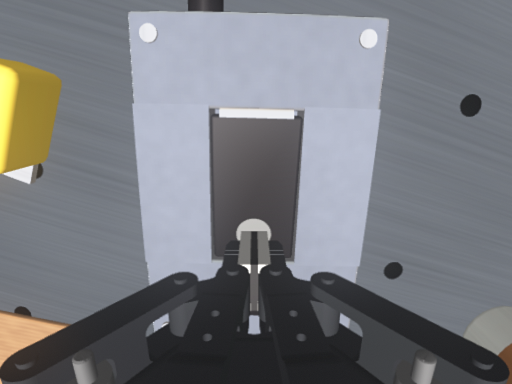

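The fingertip is on the near part of the spot, at about (254,232) in the wrist view, and the hatch is yielding at about 1–2 N. I'll carry on down to the stop.

```bash
python3 -m inch '[{"dp":[0,0,0.7],"angular":[0,0,0],"fingers":255},{"dp":[0,0,0.7],"angular":[0,0,0],"fingers":255}]'
python3 -m inch '[{"dp":[0,0,0.7],"angular":[0,0,0],"fingers":255},{"dp":[0,0,0.7],"angular":[0,0,0],"fingers":255}]'
```

```text
clock: 8.0
eef_pos: [582.9, -171.1, 53.1]
tcp_rot: [-3.142, -0.0, -1.276]
contact_force: [-3.1, 0.1, 6.1]
opening: -0.005
clock: 8.17
eef_pos: [582.9, -171.1, 52.9]
tcp_rot: [-3.141, -0.0, -1.276]
contact_force: [-4.3, 0.2, 12.2]
opening: 0.004
```

Stop felt: 12 N, and the tip no longer moves. Now I'll release and rise.

```bash
python3 -m inch '[{"dp":[0,0,-6],"angular":[0,0,0],"fingers":255},{"dp":[0,4,-25],"angular":[0,0,0],"fingers":255},{"dp":[0,10,-60],"angular":[0,0,0],"fingers":255},{"dp":[0,20,-95],"angular":[0,0,0],"fingers":255},{"dp":[0,30,-130],"angular":[0,0,0],"fingers":255},{"dp":[0,40,-160],"angular":[0,0,0],"fingers":255},{"dp":[0,40,-180],"angular":[0,0,0],"fingers":255},{"dp":[0,40,-180],"angular":[0,0,0],"fingers":255},{"dp":[0,40,-180],"angular":[0,0,0],"fingers":255},{"dp":[0,40,-180],"angular":[0,0,0],"fingers":255},{"dp":[0,40,-180],"angular":[0,0,0],"fingers":255},{"dp":[0,40,-180],"angular":[0,0,0],"fingers":255}]'
python3 - <<'E'
from h import *
p,d=vision.grab_frame('scene');cv2.imwrite('pics/s8.png',p);cv2.imwrite('pics/s8z.png',cv2.resize(p[150:290,130:270],None,fx=4,fy=4,interpolation=2))
p,d=vision.grab_frame('wrist');cv2.imwrite('pics/w8.png',p)
E
```

```text
clock: 9.17
eef_pos: [544.0, -182.3, 230.5]
tcp_rot: [3.14, 0.001, -1.276]
contact_force: [0.2, 0.0, 0.5]
opening: -0.003
```

View pics/s8z.png

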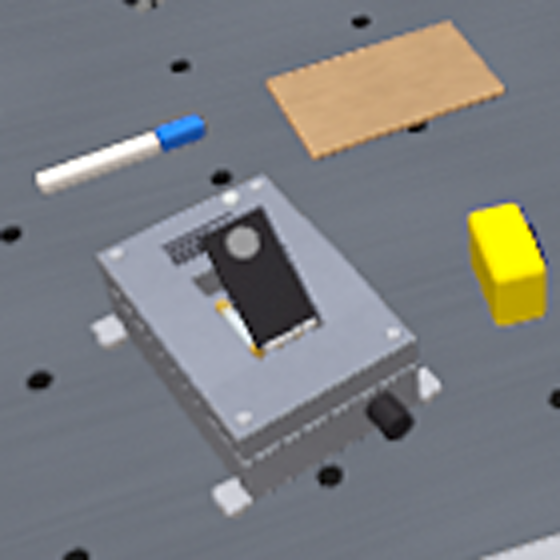

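View pics/w8.png

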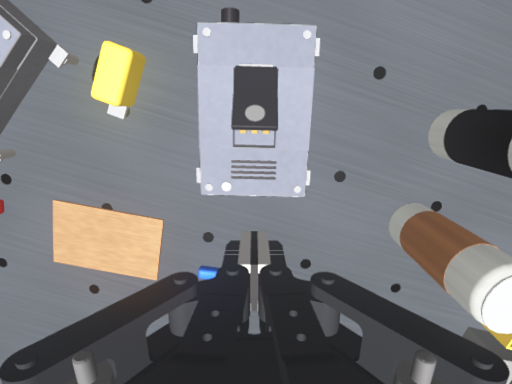

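The hatch is open, with its free edge raised and the opening visible under it near (254,135) in the wrist view. I'll hold still for 2 s and then measure the angle.

```bash
W='x'; python3 -m inch '[{"dp":[0,0,0],"angular":[0,0,0],"fingers":255},{"dp":[0,0,0],"angular":[0,0,0],"fingers":255},{"dp":[0,0,0],"angular":[0,0,0],"fingers":255},{"dp":[0,0,0],"angular":[0,0,0],"fingers":255},{"dp":[0,0,0],"angular":[0,0,0],"fingers":255},{"dp":[0,0,0],"angular":[0,0,0],"fingers":255},{"dp":[0,0,0],"angular":[0,0,0],"fingers":255},{"dp":[0,0,0],"angular":[0,0,0],"fingers":255},{"dp":[0,0,0],"angular":[0,0,0],"fingers":255},{"dp":[0,0,0],"angular":[0,0,0],"fingers":255},{"dp":[0,0,0],"angular":[0,0,0],"fingers":255},{"dp":[0,0,0],"angular":[0,0,0],"fingers":255}]'
python3 -m inch '[{"dp":[0,0,0],"angular":[0,0,0],"fingers":255},{"dp":[0,0,0],"angular":[0,0,0],"fingers":255},{"dp":[0,0,0],"angular":[0,0,0],"fingers":255},{"dp":[0,0,0],"angular":[0,0,0],"fingers":255},{"dp":[0,0,0],"angular":[0,0,0],"fingers":255},{"dp":[0,0,0],"angular":[0,0,0],"fingers":255},{"dp":[0,0,0],"angular":[0,0,0],"fingers":255},{"dp":[0,0,0],"angular":[0,0,0],"fingers":255},{"dp":[0,0,0],"angular":[0,0,0],"fingers":255},{"dp":[0,0,0],"angular":[0,0,0],"fingers":255},{"dp":[0,0,0],"angular":[0,0,0],"fingers":255},{"dp":[0,0,0],"angular":[0,0,0],"fingers":255}]'
python3 - <<'E'
from h import *
L=[]
for n,b in(('scene',(178,195,214,240)),('wrist',(225,58,284,127))):
    c=vision.camera_params(n);p,d=vision.grab_frame(n);cv2.imwrite(f'pics/{n}9.png',p)
    o,q=spot(p,b);print(n,o)
    if o:
        uv=o[0][0];r=ray(c,uv);L.append(r);print((r[0]+r[1]*d[int(uv[1]+.5),int(uv[0]+.5)]).round(1))
if len(L)==2:
    X,e=tri(L);print(X,e,'rise',X[2]-81,'angle',np.arcsin((X[2]-81)/60))
p,_=vision.grab_frame('top');a=cv2.imread('pics/top0.png');m=np.abs(p.astype(int)-a).max(2)
cv2.imwrite('pics/top9.png',p);cv2.imwrite('pics/diff.png',np.uint8(np.clip(m*4,0,255)))
E
```

```text
clock: 10.27
eef_pos: [544.5, -182.7, 232.0]
tcp_rot: [3.142, 0.0, -1.276]
contact_force: [-0.2, -0.1, -0.1]
opening: -0.003
clock: 11.27
eef_pos: [544.6, -182.7, 232.0]
tcp_rot: [-3.142, -0.0, -1.276]
contact_force: [-1.5, 0.6, -0.1]
opening: -0.005
scene [(array([190.21113379, 210.14600345]), np.float64(49.75), np.float64(8.25), np.float64(7.875))]
[ 609.5 -163.7  118.7]
wrist [(array([253.91762506, 113.20530103]), np.float64(248.625), np.float64(19.75), np.float64(15.875))]
[ 606.9 -164.3  119.4]
[ 606.92586319 -163.86985374  116.22434425] [np.float64(0.4119148540050049), np.float64(0.41191485400499256)] rise 35.224344247809995 angle 0.6274376836768762
```

View pics/scene9.png

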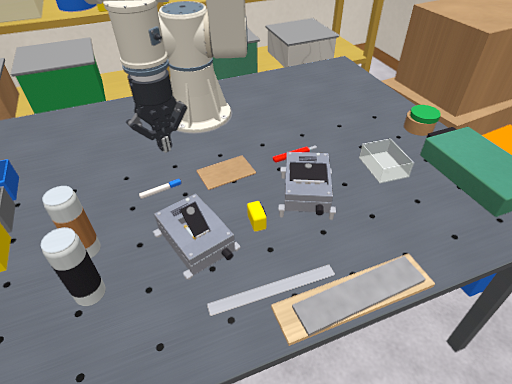

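View pics/diff.png

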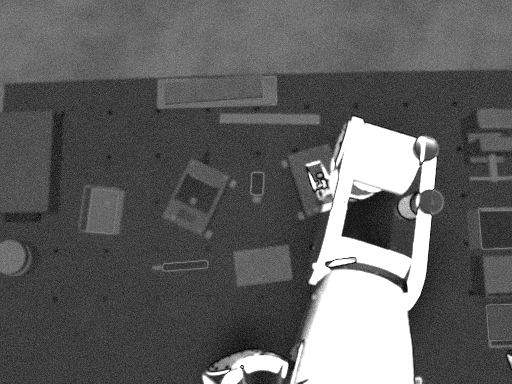

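```bash
python3 -c "
from rig import sign_off
print(sign_off())"
```

```text
the job is handed in; nothing more can be done
None
```

I pressed the fuse hatch once with the shut fingers, let it go, and it popped open. It stayed open untouched for more than 2 s before I handed the job in at about 11.5 s.

**Press:** the hatch started to yield at about 2 N and met its stop after about 4.6 mm at the fingertip. The reading at the stop was about 12 N. I then lifted the hand clear, up and towards the free-edge side.

**Last checks:**
- **Fuse hatch:** its press spot rose about 35 mm by two views and about 38 mm by depth, and moved about 17 mm towards the hinge. That is an angle of about 0.63–0.7 rad, against 0.55 needed.
- **Contact:** the last force readings were within about 1.6 N, the noise level, with the hand about 150 mm above the hatch when it was shut.
- **Other things:** before-and-after top views show no other visible change, and the scene view shows the wide hatch shut. In the top view the arm covered most of the marker and part of the cans, so I judged those only by eye in the scene view, where they look unmoved.

**Disagreement:** the fingertips met the hatch with the reported tool point (TCP) about 24 mm below the hatch's measured top (81 mm). The wrist depth and two-view fixes had also put the visible tips 20–27 mm above that point. I therefore made the press by touch in small steps rather than by the calculated height.

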